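# Retire the recipe stand whose clip has gone slack

## Task

One of the three recipe-card stands has a tired spring; find it by pulling gently straight up on the wooden rail of one card after another: a sound clip hangs on and its stand just begins to lift (set it down again where it stood, its card still in), while the slack one lets its card slide out and stays standing. File that card on its foot in the free front part of the recipe box, then set the slack stand upright in the grey mending tray beside the tape. Leave the two sound stands, the mug, the spice jar and the tape as they are.

Things in the scene. Friction and masses are not known exactly. Their poses are not given: they have to be found in the camera images.
- stand_a: one of three like wooden recipe-card stands, about 0.37 kg: an upright jumbo clothes-peg 44 mm wide (y) on a block 76 x 86 mm (x, y), 21 mm high; 121 mm tall in all. Origin: centre of the block's underside; x to the back, across the card; z up. Its card drawn, pinch the peg from above near its top by its front and back faces (about 22 mm over both, along x): by the sides, a wide gripper would touch the next card
- clip_a (a point): middle of the jaws of stand_a, 108 mm above its underside (axes as the stand's). The jaws grip from 95 to 121 mm height; the leaves are 10 mm thick, 24 mm over both. The back leaf is fixed, the front one (-x) sprung. In two stands it takes 7 to 11 N to draw the card, more than the stand weighs (3 to 4.5 N), so the stand comes up too; in the third, under 2 N, and the stand stays. Only a pull tells which
- card_a: recipe card in stand_a at first: stiff, cream with a green heading, 100 mm wide (y), 4 mm thick (x), 50 g, with a dark wooden rail 108 mm wide, 14 mm thick, 18 mm high along its top (rail top 114 mm above the foot). Origin: centre of the foot, z up. The foot rests on the peg's steel coil, 74 mm above the worktop, 48 mm below the jaws' top; drawing it straight up 48 mm frees it
- bar_a (a point): centre of the wooden rail of card_a, 105 mm above the card's foot: grip it here from above, across its 14 mm thickness (x); axes as the card's
- stand_b: one of three like wooden recipe-card stands, about 0.37 kg: an upright jumbo clothes-peg 44 mm wide (y) on a block 76 x 86 mm (x, y), 21 mm high; 121 mm tall in all. Origin: centre of the block's underside; x to the back, across the card; z up. Its card drawn, pinch the peg from above near its top by its front and back faces (about 22 mm over both, along x): by the sides, a wide gripper would touch the next card
- clip_b (a point): middle of the jaws of stand_b, 108 mm above its underside (axes as the stand's). The jaws grip from 95 to 121 mm height; the leaves are 10 mm thick, 24 mm over both. The back leaf is fixed, the front one (-x) sprung. In two stands it takes 7 to 11 N to draw the card, more than the stand weighs (3 to 4.5 N), so the stand comes up too; in the third, under 2 N, and the stand stays. Only a pull tells which
- card_b: recipe card in stand_b at first: stiff, cream with a green heading, 100 mm wide (y), 4 mm thick (x), 50 g, with a dark wooden rail 108 mm wide, 14 mm thick, 18 mm high along its top (rail top 114 mm above the foot). Origin: centre of the foot, z up. The foot rests on the peg's steel coil, 74 mm above the worktop, 48 mm below the jaws' top; drawing it straight up 48 mm frees it
- bar_b (a point): centre of the wooden rail of card_b, 105 mm above the card's foot: grip it here from above, across its 14 mm thickness (x); axes as the card's
- stand_c: one of three like wooden recipe-card stands, about 0.37 kg: an upright jumbo clothes-peg 44 mm wide (y) on a block 76 x 86 mm (x, y), 21 mm high; 121 mm tall in all. Origin: centre of the block's underside; x to the back, across the card; z up. Its card drawn, pinch the peg from above near its top by its front and back faces (about 22 mm over both, along x): by the sides, a wide gripper would touch the next card
- clip_c (a point): middle of the jaws of stand_c, 108 mm above its underside (axes as the stand's). The jaws grip from 95 to 121 mm height; the leaves are 10 mm thick, 24 mm over both. The back leaf is fixed, the front one (-x) sprung. In two stands it takes 7 to 11 N to draw the card, more than the stand weighs (3 to 4.5 N), so the stand comes up too; in the third, under 2 N, and the stand stays. Only a pull tells which
- card_c: recipe card in stand_c at first: stiff, cream with a green heading, 100 mm wide (y), 4 mm thick (x), 50 g, with a dark wooden rail 108 mm wide, 14 mm thick, 18 mm high along its top (rail top 114 mm above the foot). Origin: centre of the foot, z up. The foot rests on the peg's steel coil, 74 mm above the worktop, 48 mm below the jaws' top; drawing it straight up 48 mm frees it
- bar_c (a point): centre of the wooden rail of card_c, 105 mm above the card's foot: grip it here from above, across its 14 mm thickness (x); axes as the card's
- recipe_box: open wooden box, fixed, 76 x 136 mm (x, y), 65 mm high, walls and floor 6 mm. Origin: centre of its underside. Filed cards with coloured tabs, up to 89 mm high, are fixed in its back (+x) part; the free part before them is 47 mm deep (x -32 to +15 mm) and 124 mm wide (y -62 to +62). A card stands in it on its foot, its rail above the rim, and may lean
- tray: shallow grey mending tray, fixed, 160 x 270 mm (x, y), 30 mm high, walls and floor 6 mm, felt-lined, a steel handle at each end. Origin: centre of its underside. A roll of tape lies in its left (+y) part; the right part, y from -129 to +15 mm, is free for a stand
- tape: roll of tan tape lying flat in the left part of the tray, 98 mm across, 25 mm high. Origin: centre of its underside. A bystander, to be left alone
- mug: white mug, red-brown inside, about 83 mm across and 93 mm high with the handle sticking out 30 mm. Origin: its underside. A bystander, to be left alone
- chili_jar: spice jar with a black cap, 41 mm across, 90 mm high. Origin: centre of its underside. A bystander, to be left alone
There are look-alikes about, which are no part of the job. Leave any blue look-alike of the stand_c alone.

How it is judged:
By the outcome, as a careful person would: the job done as asked, in the order asked, and still so for the second after the job is handed in, with the robot touching nothing.
It also fails if it takes over 72 s, if anything falls off the work surface, if the arm or the gripper's body presses on something with over 40 N, if the wrist force passes 120 N, or if a joint passes its speed limit or range.

## Robot

A 6-joint arm with a two-finger parallel gripper is mounted at the origin on a cart in front of the work surface, level with it; the furniture and walls round the work are solid. World frame = base frame: x ahead of the robot, y to its left, z up, the work surface at z = 0. Lengths are in m, angles in degrees, forces in N, time in s.
With the tool pointing down it reaches from about 0.35 to 0.85 m from the base axis. Payload 8.1 kg.
Tool frame: the origin (TCP) lies at the very end of the fingers, on their centre line; the grasp point (between the pads) lies 19 mm behind it (robot.grip_depth is the distance from the TCP to the grasp point, in m); z points along the fingers, y is the line along which they close (so a half turn about z gives the same grasp; the last joint's range is limited). The gripper opens to 93 mm and grips with 3 to 60 N. Pads are 15 mm wide; open, the fingers measure 128 mm over their backs; the gripper's body (75 mm by 188 mm) begins 65 mm behind the grasp point.
Start: joints at [-81.669, 7.471, 85.268, -0, 87.261, -4.893], TCP at [0.137, -0.584, 0.219] pointing down, gripper open.
Joint ranges: [-169.43, 169.43], [-51.17, 129.36], [1.28, 143.12], [-76.62, 256.62], [0, 156.53], [-152.29, 152.29]. Speed limits (degrees/s): [136.94, 136.94, 159.86, 180, 180, 180].

## Interface

Orientations are given as a 3x3 rotation matrix whose columns are the frame's x, y, z axes.
In Python, from workcell import sensors, get_image, order, regions_of, place_of, robot gives the robot as it stands. The module is installed in compiled form; this text tells all that it offers.
- The arm moves only by the tool carry_out, never from a script. Its arguments are lists of equal length, an entry for each row: "fingers": the gripper command: -1 is fully open, 1 is shut, values between are in proportion; "xyz": the shift along the tool's x, y, z each as a share of 0.1 m, from -1 to 1, a list of three; "twist": the turn, a rotation vector about the tool's x, y, z each as a share of 30 degrees, from -1 to 1, a list of three. In form: {"fingers": [fingers, ...], "xyz": [[tx, ty, tz], ...], "twist": [[wx, wy, wz], ...]}. A call has 1 to 20 rows; each row is the pose to reach, as a shift and turn from the pose commanded when the call began, along the tool's axes at that moment; what a row does not reach only later rows make up. A row lasts 1/12 s, in which the tool goes at most 41.7 mm and 7.16 degrees, less where a joint would pass 70% of its speed; a pose out of reach is approached as far as the arm can. A call with a number of a shift or a turn outside -1 to 1 is refused whole. A call with a gripper value outside its range is refused whole. The fingers move at their own pace and stop on an object; the grip force is fixed at half the most. Time passes only in rows, so rows that repeat a pose let the fingers close. It gives the time, the measured TCP pose, the force, the opening and the grip force at its end, in the units of the state.
- sensors.get_obs(): the state, without advancing time (a new reading comes with each control period).
- get_image(name): name is "side" or "top"; returns a dict with "img" (384x512x3 uint8, blue, green, red), "K" (3x3 intrinsics, pixels), "k1" (the pictures are not rectified: a ray, as slopes to the right and down, at radius r is drawn at 1 + k1 r^2 times it, then the intrinsics apply), "cam_to_world" (4x4, takes a point from camera to world coordinates). Camera axes: x right, y down, z forward; pixel columns grow to the right and rows downward; lengths in m; the calibration is good to about 2 mm. A picture is of the moment at which its call begins. There is no depth.
- order.sign_off(): hands the job in; it is judged then, once.
Trained networks look in a picture, given as the dict that the camera call returned (one of the last four; its "shot" number tells which), for a name from the list of things; names that differ only in an ending like _2 or _b are one class to them, and where a whole thing is asked for, a point or a joint stands for the part that bears it (a point fixed in the world has none). Each returns a list of dicts, best first, with "confidence" (0 to 1); they miss things now and then, are a little off and sometimes report something else, mostly with a low value. They report only what shows in the picture. A call takes as long as a camera call. They do not tell look-alikes from the thing itself.
- regions_of(picture, query): "region" (384x512 bool, what is visible of it).
- place_of(picture, query): "at" ([x, y, z] in m, in world coordinates, good to about 4 mm: a listed point, or the origin of a listed thing).
The state is a dict: "t": time; "joints": joint angles; "joint_vel": joint speeds; "tau": joint torques, N m; "position": TCP position; "eef_rot": TCP orientation; "force": force on the tool from outside, world axes, zero at the start; "moment": the same for the moment, N m; "finger_gap": finger opening in m; "grasp_force": force on a finger pad.
Only numpy, scipy, OpenCV 4.12 (cv2) and the standard library are available. Lean on these libraries where they do the work, as an engineer would, in place of code of your own. Each camera call takes 0.05 s, during which the arm holds its last target. There are 200 camera calls.

## Working session

There is one attempt and no reset: what is moved stays moved. The work goes in short steps, Python scripts to look and compute and a tool call to move; the robot and the scene stay as the last step left them, time stands still between calls to the robot, and variables do not carry over. Pictures are saved under pics/ and viewed, at most 10 in all, crops included, and the job is handed in when it is done.

Besides the shell and the picture viewer there is one more tool, called as name(argument=value, ...) on one line, values as JSON. carry_out: Moves the arm, as the interface text tells. Shift numbers are shares of 0.1 m and turn numbers shares of 30 degrees, none past 1 either way. Its arguments: {"type":"object","properties":{"fingers":{"type":"array","items":{"type":"number"}},"xyz":{"type":"array","items":{"type":"array","items":{"type":"number"}}},"twist":{"type":"array","items":{"type":"array","items":{"type":"number"}}}},"required":["fingers","xyz","twist"]}

```bash
mkdir -p pics
cat > h.py <<'E'
import numpy as np, cv2
from workcell import sensors, get_image, order, regions_of, place_of, robot
def proj(p,P):
    T=np.linalg.inv(p["cam_to_world"]); c=T[:3,:3]@np.asarray(P)+T[:3,3]
    s=c[:2]/c[2]; s=s*(1+p["k1"]*(s@s)); return (p["K"]@np.array([*s,1]))[:2]
def ray(p,uv):
    K=p["K"]; d=np.linalg.solve(K,np.array([*uv,1.]))[:2]; s=d.copy()
    for _ in range(20): s=d/(1+p["k1"]*(s@s))
    R=p["cam_to_world"]; v=R[:3,:3]@np.array([*s,1]); return R[:3,3],v/np.linalg.norm(v)
def tri(p,uv,q,vw):
    a,u=ray(p,uv); b,v=ray(q,vw)
    t=np.linalg.lstsq(np.c_[u,-v],b-a,rcond=None)[0]; x,y=a+t[0]*u,b+t[1]*v
    return (x+y)/2,np.linalg.norm(x-y)
def at_z(p,uv,z):
    a,u=ray(p,uv); return a+u*(z-a[2])/u[2]
E
python3 - <<'E'
from h import *
s,t=get_image("side"),get_image("top")
cv2.imwrite("pics/side0.png",s["img"]);cv2.imwrite("pics/top0.png",t["img"])
for n,p in (("side",s),("top",t)):
    print(n,p["cam_to_world"][:3,3].round(3))
    for q in ["stand_a","clip_a","card_a","bar_a","recipe_box","tray","tape","mug","chili_jar"]:
        for r in place_of(p,q)[:5]: print(q,round(r["confidence"],2),np.round(r["at"],3),proj(p,r["at"]).round())
o=sensors.get_obs();print(o["position"],o["eef_rot"],o["force"],robot.grip_depth,o["finger_gap"])
E
```

```text
side [ 0.255 -1.366  0.865]
stand_a 0.87 [ 0.3    0.398 -0.002] [200. 182.]
stand_a 0.72 [ 0.618 -0.246  0.002] [313. 260.]
stand_a 0.69 [0.634 0.129 0.001] [290. 204.]
stand_a 0.53 [ 0.664 -0.052 -0.005] [310. 228.]
clip_a 0.86 [0.636 0.13  0.111] [291. 178.]
clip_a 0.82 [0.294 0.388 0.108] [197. 160.]
clip_a 0.62 [ 0.617 -0.244  0.115] [314. 230.]
clip_a 0.61 [ 0.663 -0.054  0.11 ] [311. 201.]
card_a 0.71 [ 0.662 -0.056  0.074] [311. 210.]
card_a 0.61 [ 0.619 -0.246  0.076] [314. 241.]
card_a 0.59 [0.629 0.134 0.073] [289. 187.]
card_a 0.26 [ 0.662 -0.053 -0.006] [310. 229.]
bar_a 0.65 [ 0.617 -0.246  0.178] [315. 213.]
bar_a 0.65 [0.632 0.138 0.174] [290. 162.]
bar_a 0.58 [ 0.663 -0.053  0.18 ] [312. 183.]
recipe_box 0.97 [ 0.465 -0.232 -0.002] [265. 264.]
recipe_box 0.66 [ 0.583 -0.354  0.001] [312. 283.]
tray 0.75 [ 0.435  0.136 -0.003] [239. 209.]
tray 0.46 [ 0.669 -0.051  0.106] [312. 201.]
mug 0.72 [0.636 0.135 0.176] [291. 162.]
mug 0.68 [ 0.5   -0.096 -0.   ] [267. 239.]
mug 0.43 [ 0.665 -0.056  0.179] [313. 183.]
chili_jar 0.88 [ 0.584 -0.354 -0.001] [312. 284.]
chili_jar 
[... 643 characters left out ...]
0.177] [240. 135.]
bar_a 0.75 [ 0.615 -0.246  0.177] [336. 178.]
bar_a 0.6 [ 0.664 -0.05   0.184] [290. 146.]
bar_a 0.5 [ 0.664 -0.048  0.002] [286. 171.]
recipe_box 0.58 [ 0.618 -0.246 -0.005] [328. 200.]
recipe_box 0.56 [ 0.466 -0.239 -0.   ] [313. 232.]
tray 0.44 [ 0.662 -0.051  0.072] [288. 163.]
tray 0.36 [0.634 0.134 0.003] [241. 161.]
chili_jar 0.68 [ 0.618 -0.248  0.072] [332. 191.]
chili_jar 0.58 [ 0.58  -0.354  0.001] [352. 218.]
[ 0.1372575  -0.58410263  0.21865649] [[ 9.73482167e-01  2.28762915e-01 -1.25169753e-06]
 [ 2.28762915e-01 -9.73482166e-01 -3.85193292e-05]
 [-1.00302993e-05  3.72115381e-05 -9.99999999e-01]] [ 0.42695528 -0.03215694 -0.22399255] 0.0188 0.09304770396956213
```

Run:
```python
import cv2
a=cv2.imread("pics/side0.png");b=cv2.imread("pics/top0.png")
a=cv2.resize(a[110:320,150:380],None,fx=3,fy=3,interpolation=3)[:600];b=cv2.resize(b[100:270,110:400],None,fx=2.75,fy=2.75,interpolation=3)
cv2.imwrite("pics/s1.png",a);cv2.imwrite("pics/t1.png",b)
```

```text
(no output)
```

View pics/s1.png

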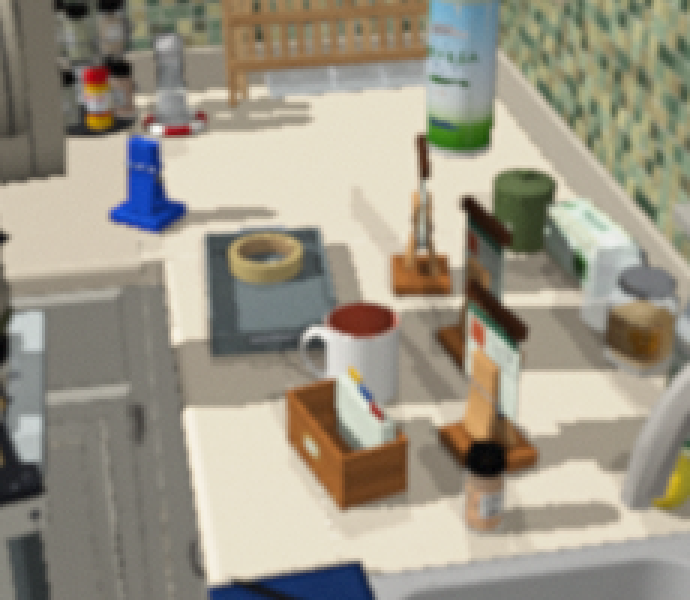

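View pics/t1.png

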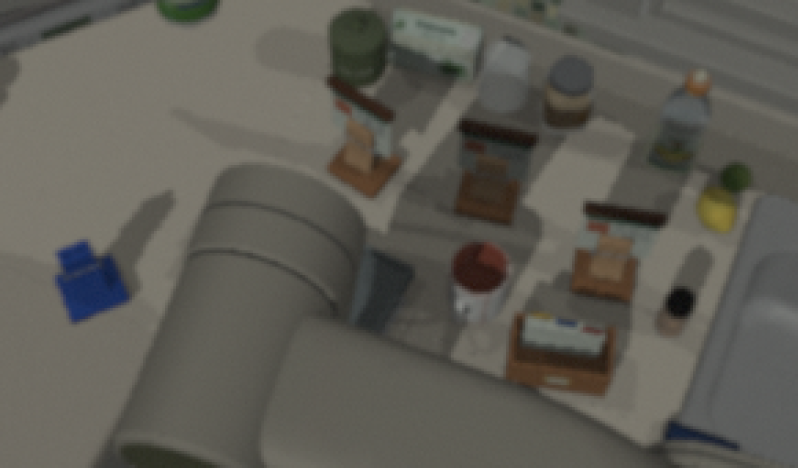

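The side crop shows the blue look-alike stand at original pixel (200,182), which I leave alone. The three wooden stands with cards are at about (290,190), (311,210) and (314,245). The recipe box is at (265,258), the mug at (271,227), the tray with the tape at (239,209) and the jar at (312,280). In the top view the arm hides the tray. The wooden stands fit the description, and I still need their yaws.

Run:
```python
from h import *
s,t=get_image("side"),get_image("top")
C=[(.635,.135),(.664,-.051),(.616,-.246)]
for c in C:
  res={}
  for n,p in (("side",s),("top",t)):
    im=p["img"].astype(int); u=proj(p,[*c,.179]); 
    yy,xx=np.mgrid[:384,:512]
    ends=[proj(p,[c[0]+dx,c[1]+dy,.179]) for dx in(-.03,.03) for dy in (-.07,.07)]
    m=(im.sum(2)<(190 if n=="side" else 150))&(abs(xx-u[0])<24)&(abs(yy-u[1])<20)
    k,l,st,ce=cv2.connectedComponentsWithStats(m.astype(np.uint8))
    if k<2: print(n,"none");continue
    i=max(range(1,k),key=lambda i:st[i,4]-3*np.hypot(*(ce[i]-u)))
    pts=np.argwhere(l==i)[:,::-1].astype(np.float32); r=cv2.minAreaRect(pts)
    mu=pts.mean(0); d=np.linalg.svd(pts-mu,full_matrices=False)[2][0]; pr=(pts-mu)@d
    e=[mu+d*pr.min(),mu+d*pr.max()]; res[n]=mu
    w=[at_z(p,x,.181) for x in e]; v=w[1]-w[0]
    print(n,u.round(),mu.round(1),len(pts),"len",np.linalg.norm(v).round(3),"mid",((w[0]+w[1])/2).round(3),"yaw",np.degrees(np.arctan2(-v[0],v[1])).round(1))
  if len(res)==2: print(tri(s,res["side"],t,res["top"]))
# box/tray regions
for q in ("recipe_box","tray","tape"):
  for n,p in (("side",s),("top",t)):
    for r in regions_of(p,q)[:2]:
      g=r["region"]; print(q,n,round(r["confidence"],2),g.sum(), np.argwhere(g).mean(0)[::-1].round(1))
      cn=max(cv2.findContours(g.astype(np.uint8),0,2)[0],key=cv2.contourArea)
      print(cv2.approxPolyDP(cn,2.5,True)[:,0].tolist())
im=s["img"][195:300,200:290]; cv2.imwrite("pics/box.png",cv2.resize(im,None,fx=5.7,fy=5.7,interpolation=3))
```

```text
side [291. 161.] [290.6 161.3] 17 len 0.11 mid [0.633 0.127 0.181] yaw 168.1
top [240. 136.] [240.9 128. ] 286 len 0.136 mid [0.66  0.143 0.181] yaw 127.4
(array([0.64822136, 0.14355801, 0.183309  ]), np.float64(0.02772595790437956))
side [312. 182.] [319.9 184.7] 311 len 0.101 mid [ 0.685 -0.076  0.181] yaw 93.8
top [290. 147.] [289.4 149.4] 231 len 0.103 mid [ 0.655 -0.057  0.181] yaw -164.1
(array([ 0.68280905, -0.04732814,  0.15867267]), np.float64(0.025516730754360364))
side [315. 212.] [314.8 213.4] 154 len 0.122 mid [ 0.613 -0.25   0.181] yaw -170.7
top [336. 177.] [337.4 177.8] 142 len 0.099 mid [ 0.614 -0.248  0.181] yaw -165.3
(array([ 0.61598244, -0.2498328 ,  0.17794811]), np.float64(0.0013577237261101463))
recipe_box side 0.92 1330 [264.8 256.6]
[[268, 234], [248, 239], [244, 244], [245, 258], [263, 279], [285, 271], [285, 256]]
recipe_box top 0.61 1012 [313.8 228.2]
[[296, 216], [294, 237], [324, 243], [331, 240], [332, 218], [309, 214]]
recipe_box top 0.2 385 [335.1 181.6]
[[320, 188], [333, 184], [345, 192], [352, 180], [323, 173]]
tray side 0.57 1318 [237.9 208.1]
[[255, 186], [242, 184], [218, 188], [221, 228], [248, 226], [250, 220], [257, 216], [261, 208]]
tray top 0.74 475 [247.6 204.8]
[[243, 189], [237, 215], [249, 220], [260, 198]]
tray top 0.28 443 [286.9 169.5]
[[284, 156], [278, 162], [275, 176], [294, 181], [298, 166], [293, 164], [293, 158]]
tape side 0.78 279 [237.7 196. ]
[[226, 193], [226, 199], [236, 204], [250, 197], [246, 189], [233, 189]]
tape top 0.72 420 [241.1 158.4]
[[237, 143], [229, 162], [245, 171], [254, 157], [249, 157], [245, 148]]
tape top 0.35 186 [355.  213.7]
[[360, 205], [353, 207], [348, 216], [350, 222], [359, 218]]
```

View pics/box.png

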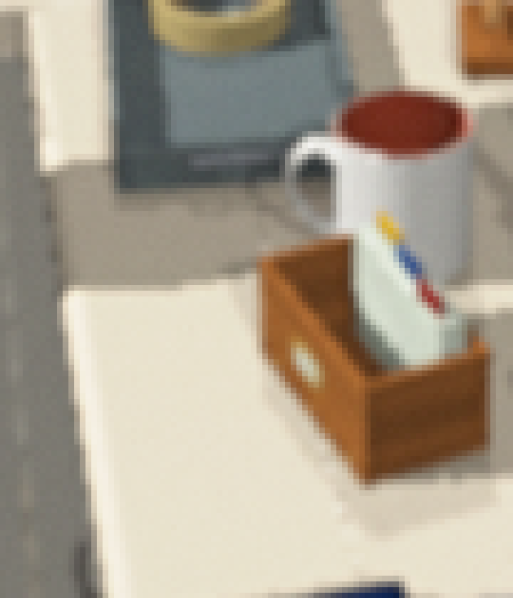

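The box crop shows the rim corners at crop pixels (262,262), (365,380) and (488,348). The filed cards sit on the right (+x) side with the free part in front of them, and the tray's free right part lies near the mug.

Run:
```python
from h import *
s,t=get_image("side"),get_image("top")
f=lambda o,k,l:[np.array(o)+np.array(x)/k for x in l]
B=[at_z(s,u,.065) for u in f((200,195),5.7,[(262,262),(365,380),(488,348)])];print("box",np.round(B,3),"ctr",((B[0]+B[2])/2).round(3))
d=B[0]-B[1];print("yaw",np.degrees(np.arctan2(-d[0],d[1])),np.linalg.norm(d));d=B[2]-B[1];print("yaw2",np.degrees(np.arctan2(d[1],d[0])),np.linalg.norm(d))
T=[at_z(s,u,.03) for u in f((150,110),3,[(208,235),(320,230),(335,345),(212,355)])];print("tray",np.round(T,3),np.mean(T,0).round(3))
d=T[0]-T[3];print("yaw",np.degrees(np.arctan2(-d[0],d[1])),np.linalg.norm(d));d=T[1]-T[2];print(np.degrees(np.arctan2(-d[0],d[1])),np.linalg.norm(d))
for l in ([(330,82),(392,115)],[(460,125),(537,140)],[(587,207),(666,217)]):
  w=[at_z(t,u,.18) for u in f((110,100),2.75,l)];v=w[0]-w[1];print("rail",np.round(w,3),"yaw",np.degrees(np.arctan2(-v[0],v[1])).round(1),np.linalg.norm(v).round(3))
for l in ([(463,202),(508,243)],[(472,287),(524,335)]):
  w=[at_z(s,u,.18) for u in f((150,110),3,l)];v=w[0]-w[1];print("rail side",np.round(w,3),"yaw",np.degrees(np.arctan2(-v[0],v[1])).round(1),np.linalg.norm(v).round(3))
im=t["img"][118:200,215:362]; cv2.imwrite("pics/t2.png",cv2.resize(cv2.convertScaleAbs(im,alpha=1.5),None,fx=5.4,fy=5.4,interpolation=3))
```

```text
box [[ 0.413 -0.189  0.065]
 [ 0.449 -0.307  0.065]
 [ 0.517 -0.292  0.065]] ctr [ 0.465 -0.241  0.065]
yaw 16.924223116335384 0.12326378750068585
yaw2 12.242688527189314 0.07032997621948255
tray [[ 0.371  0.258  0.03 ]
 [ 0.522  0.243  0.03 ]
 [ 0.489 -0.05   0.03 ]
 [ 0.346 -0.044  0.03 ]] [0.432 0.102 0.03 ]
yaw -4.820689961927654 0.30321673453675246
-6.479101954833271 0.2947025351416575
rail [[0.642 0.181 0.18 ]
 [0.629 0.083 0.18 ]] yaw -8.0 0.099
rail [[ 0.652 -0.006  0.18 ]
 [ 0.672 -0.107  0.18 ]] yaw 11.6 0.103
rail [[ 0.604 -0.202  0.18 ]
 [ 0.633 -0.299  0.18 ]] yaw 16.3 0.101
rail side [[ 0.648 -0.009  0.18 ]
 [ 0.669 -0.118  0.18 ]] yaw 11.0 0.111
rail side [[ 0.605 -0.204  0.18 ]
 [ 0.629 -0.305  0.18 ]] yaw 13.4 0.104
```

View pics/t2.png

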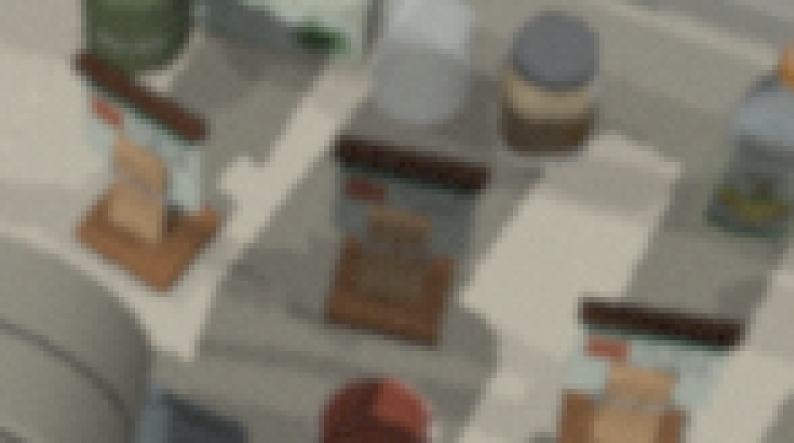

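View pics/side0.png

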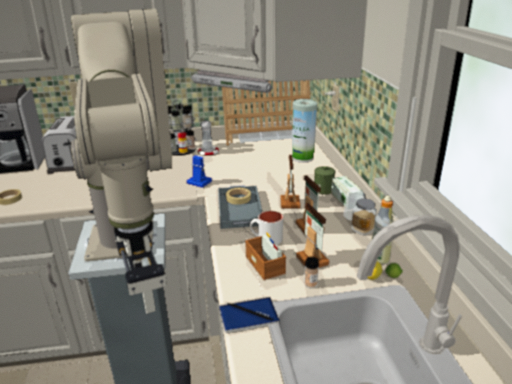

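```bash
cat >> h.py <<'E'
def go(P,yaw):
    "shift (shares of 0.1 m) and z twist (shares of 30 deg) to TCP P with tool y at yaw, pointing down"
    o=sensors.get_obs(); R=np.array(o["eef_rot"]); d=R.T@(np.asarray(P)-o["position"])/.1
    c,s=np.cos(np.radians(yaw)),np.sin(np.radians(yaw))
    G=np.array([[s,c,0],[-c,s,0],[0,0,-1]])
    from scipy.spatial.transform import Rotation as Q
    return d.round(3),(Q.from_matrix(R.T@G).as_rotvec(degrees=True)/30).round(3),np.round(o["position"],4)
E
python3 -c "
from h import *
print(go([.616,-.248,.27],15))"
```

```text
Traceback (most recent call last):
  File "h.py", line 22, in go
    return d.round(3),(Q.from_matrix(R.T@G).as_rotvec(degrees=True)/30).round(3),np.round(o["position"],4)
                       ~~~~~~~~~~~~~^^^^^^^
  File "scipy/spatial/transform/_rotation.pyx", line 1143, in scipy.spatial.transform._rotation.Rotation.from_matrix
ValueError: Non-positive determinant (left-handed or null coordinate frame) in rotation matrix 0: [[ 3.10248326e-02  9.99518614e-01 -1.86766176e-05]
 [ 9.99518614e-01 -3.10248328e-02 -8.51507720e-06]
 [ 9.09041710e-06  1.84034481e-05  1.00000000e+00]].
```

The full view shows the tap arching over the sink, its spout end at (362,275). I'll locate the spout and plan the approach on its inner side.

```bash
sed -i 's/\[\[s,c,0\],\[-c,s,0\]/[[-s,c,0],[c,s,0]/' h.py
python3 -c "
from h import *
s,t=get_image('side'),get_image('top')
for z in (.1,.2,.3): print('spout',at_z(s,(362,275),z).round(3), 'arch top',at_z(s,(425,220),z).round(3))
print(go([.33,-.36,.28],15)); print(go([.616,-.248,.27],15))
cv2.imwrite('pics/topfull.png',t['img'])"
```

```text
spout [ 0.689 -0.464  0.1  ] arch top [ 0.997 -0.236  0.1  ]
spout [ 0.632 -0.582  0.2  ] arch top [ 0.9   -0.384  0.2  ]
spout [ 0.575 -0.7    0.3  ] arch top [ 0.803 -0.532  0.3  ]
(array([ 2.389, -1.741, -0.614]), array([-0.   , -0.   , -3.059]), array([ 0.1373, -0.5841,  0.2186]))
(array([ 5.429, -2.177, -0.514]), array([-0.   , -0.   , -3.059]), array([ 0.1373, -0.5841,  0.2186]))
```

View pics/topfull.png

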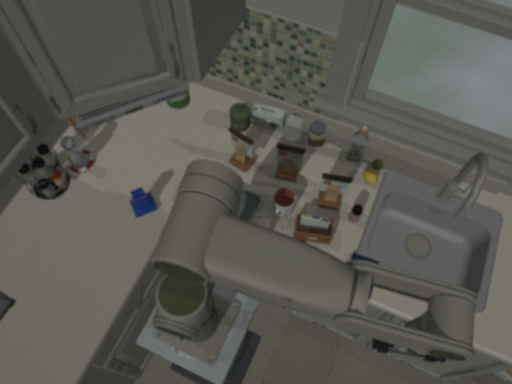

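carry_out(fingers=[0.1,0.1,0.1,0.1,0.1,0.1], xyz=[[1,-0.73,-0.6],[1,-0.73,-0.6],[1,-0.73,-0.6],[1,-0.73,-0.6],[1,-0.73,-0.6],[1,-0.73,-0.6]], twist=[[0,0,-1],[0,0,-1],[0,0,-1],[0,0,-1],[0,0,-1],[0,0,-1]])

```text
t: 2.1
position: [0.2184, -0.4902, 0.2793]
eef_rot: [[0.728, 0.685, 0.0], [0.685, -0.728, -0.002], [-0.001, 0.001, -1.0]]
force: [-0.2, -0.6, 0.2]
finger_gap: 0.0575
grasp_force: 0.0
```

carry_out(fingers=[0.1,0.1,0.1,0.1,0.1,0.1], xyz=[[1,-0.2,0],[1,-0.2,0],[1,-0.2,0],[1,-0.2,0],[1,-0.2,0],[1,-0.2,0]], twist=[[0,0,-1],[0,0,-1],[0,0,-1],[0,0,-1],[0,0,-1],[0,0,-1]])

```text
t: 2.6
position: [0.2763, -0.4076, 0.2776]
eef_rot: [[0.293, 0.956, -0.001], [0.956, -0.293, 0.001], [0.001, -0.001, -1.0]]
force: [0.1, -0.1, 0.1]
finger_gap: 0.0419
grasp_force: 0.0
```

carry_out(fingers=[0.1,0.1,0.1,0.1,0.1,0.1], xyz=[[0.86,0.78,0],[0.86,0.78,0],[0.86,0.78,0],[0.86,0.78,0],[0.86,0.78,0],[0.86,0.78,0]], twist=[[0,0,-1],[0,0,-1],[0,0,-1],[0,0,-1],[0,0,-1],[0,0,-1]])

```text
t: 3.1
position: [0.376, -0.3481, 0.2779]
eef_rot: [[-0.223, 0.975, -0.001], [0.975, 0.223, 0.001], [0.001, -0.001, -1.0]]
force: [-0.1, 0.4, -0.6]
finger_gap: 0.042
grasp_force: 0.0
```

```bash
python3 -c "
from h import *
print(go([.616,-.248,.24],15),sensors.get_obs()['finger_gap'])
o=sensors.get_obs();print(o['joints'],o['force'],o['t'])"
```

```text
(array([0.441, 2.563, 0.377]), array([-0.002, -0.002, -0.071]), array([ 0.376 , -0.3481,  0.2779])) 0.04203733664817012
[-4.85069893e+01 -7.12951861e+00  9.37583668e+01 -3.11417930e-02
  9.34400841e+01 -6.13809294e+01] [-0.06219641  0.3817274  -0.61351119] 3.1
```

carry_out(fingers=[0.1,0.1,0.1], xyz=[[0.15,0.86,0],[0.15,0.86,0],[0.15,0.86,0]], twist=[[0,0,-0.07],[0,0,-0.07],[0,0,-0.07]])

```text
t: 3.35
position: [0.4597, -0.312, 0.2779]
eef_rot: [[-0.257, 0.966, 0.001], [0.966, 0.257, 0.002], [0.001, 0.002, -1.0]]
force: [0.8, -1.1, 0.2]
finger_gap: 0.0419
grasp_force: 0.0
```

carry_out(fingers=[0.1,0.1,0.1,0.1], xyz=[[0.15,0.86,0],[0.15,0.86,0],[0.15,0.86,0],[0.15,0.86,0]], twist=[[0,0,0],[0,0,0],[0,0,0],[0,0,0]])

```text
t: 3.68
position: [0.5363, -0.276, 0.2774]
eef_rot: [[-0.26, 0.966, -0.002], [0.966, 0.26, 0.001], [0.001, -0.001, -1.0]]
force: [-0.1, 0.7, 0.9]
finger_gap: 0.0416
grasp_force: 0.0
```

carry_out(fingers=[0.1,0.1,0.1,0.1,0.1], xyz=[[0.15,0.86,0],[0.15,0.86,0.2],[0.15,0.86,0.4],[0.15,0.86,0.4],[0.15,0.86,0.4]], twist=[[0,0,0],[0,0,0],[0,0,0],[0,0,0],[0,0,0]])

```text
t: 4.1
position: [0.6125, -0.2399, 0.2368]
eef_rot: [[-0.261, 0.965, -0.005], [0.965, 0.261, 0.001], [0.002, -0.004, -1.0]]
force: [0.0, 0.3, -0.2]
finger_gap: 0.0418
grasp_force: 0.0
```

Run:
```python
from h import *
print(go([.616,-.248,.163],15),sensors.get_obs()['force'])
s,t=get_image("side"),get_image("top")
a=cv2.resize(s["img"][150:300,190:340],(600,600),interpolation=3); cv2.imwrite("pics/s3.png",a)
for n,p in (("s",s),("t",t)):
  for q in ("bar_a","tray","tape","recipe_box"):
    for r in place_of(p,q)[:4]: print(n,q,round(r["confidence"],2),np.round(r["at"],4),proj(p,r["at"]).round())
```

```text
(array([-0.089,  0.015,  0.738]), array([-0.008, -0.004,  0.004]), array([ 0.6125, -0.2399,  0.2368])) [ 0.0180662   0.30715149 -0.24917839]
s bar_a 0.83 [ 0.6152 -0.2451  0.1744] [314. 214.]
s bar_a 0.73 [ 0.6649 -0.0504  0.178 ] [312. 183.]
s tray 0.67 [ 0.4339  0.1332 -0.0083] [239. 210.]
s tray 0.34 [0.4408 0.2091 0.0044] [238. 198.]
s tape 0.57 [0.4407 0.2075 0.005 ] [238. 198.]
s tape 0.21 [ 6.345e-01  1.296e-01 -3.000e-04] [290. 204.]
s recipe_box 0.78 [ 0.4662 -0.2325  0.0011] [265. 263.]
t bar_a 0.68 [ 0.6155 -0.2421  0.1789] [335. 177.]
t bar_a 0.47 [0.6412 0.1344 0.1816] [241. 134.]
t tape 0.63 [ 0.6132 -0.2471  0.1067] [333. 188.]
t recipe_box 0.63 [ 0.4667 -0.2367 -0.0044] [312. 232.]
```

View pics/s3.png

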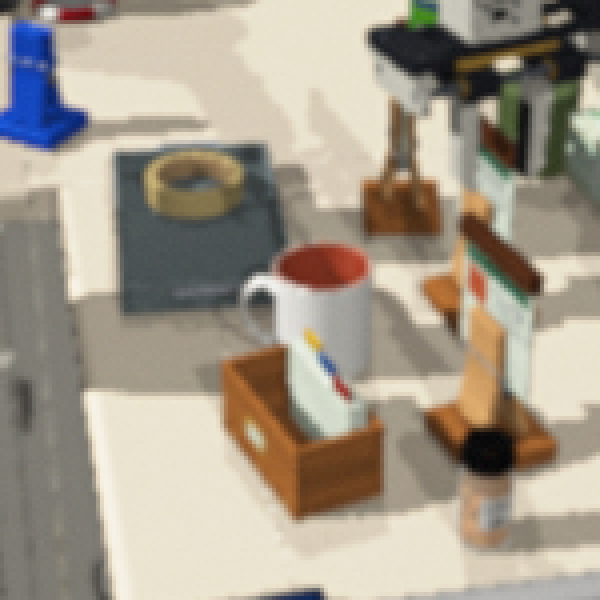

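The view shows the open fingers directly above the near stand's rail, with the finger tips at about crop (460–550,170) and the rail at (500,250). I'll go down and grip.

carry_out(fingers=[0.1,0.1,0.1,0.1,0.1,0.1], xyz=[[-0.06,0.01,0.15],[-0.06,0.01,0.35],[-0.06,0.01,0.55],[-0.06,0.01,0.7],[-0.06,0.01,0.74],[-0.06,0.01,0.74]], twist=[[0,0,0],[0,0,0],[0,0,0],[0,0,0],[0,0,0],[0,0,0]])

```text
t: 5.1
position: [0.6161, -0.2436, 0.1616]
eef_rot: [[-0.264, 0.964, -0.004], [0.964, 0.264, 0.002], [0.003, -0.003, -1.0]]
force: [0.2, -0.5, 0.5]
finger_gap: 0.0419
grasp_force: 0.0
```

Run:
```python
from h import *
o=sensors.get_obs();print(o['position'],o['force'])
s=get_image("side")
cv2.imwrite("pics/s4.png",cv2.resize(s["img"][170:280,270:380],(600,600),interpolation=3))
```

```text
[ 0.61606239 -0.2436367   0.16157926] [ 0.22756272 -0.51030863  0.52485141]
```

View pics/s4.png

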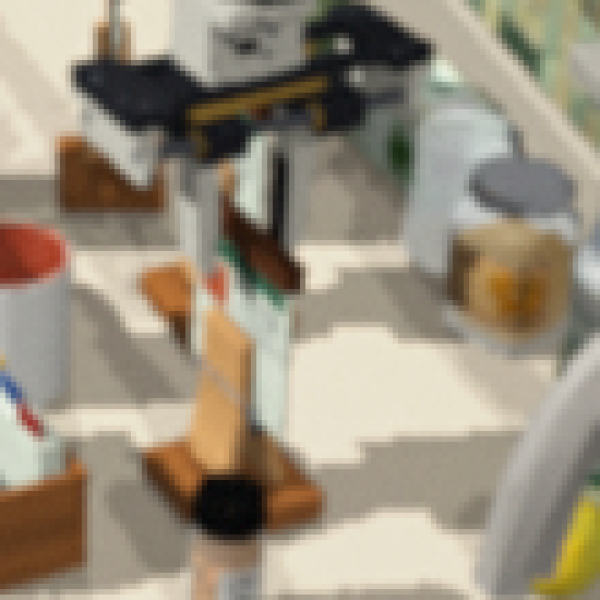

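The fingers straddle the rail, which sits between crop x 220 and 300. I'll close and then lift a few millimetres.

carry_out(fingers=[1,1,1,1,1,1,1,1], xyz=[[0,0,0],[0,0,0],[0,0,0],[0,0,0],[0,0,0],[0,0,0],[0,0,0],[0,0,0]], twist=[[0,0,0],[0,0,0],[0,0,0],[0,0,0],[0,0,0],[0,0,0],[0,0,0],[0,0,0]])

```text
t: 5.82
position: [0.6176, -0.2445, 0.1653]
eef_rot: [[-0.264, 0.964, 0.001], [0.964, 0.264, -0.001], [-0.001, 0.001, -1.0]]
force: [-0.2, -0.8, 3.6]
finger_gap: 0.0137
grasp_force: 29.9
```

carry_out(fingers=[1,1,1,1,1,1,1,1], xyz=[[0,0,-0.01],[0,0,-0.02],[0,0,-0.03],[0,0,-0.04],[0,0,-0.05],[0,0,-0.06],[0,0,-0.06],[0,0,-0.06]], twist=[[0,0,0],[0,0,0],[0,0,0],[0,0,0],[0,0,0],[0,0,0],[0,0,0],[0,0,0]])

```text
t: 6.48
position: [0.6174, -0.2441, 0.1707]
eef_rot: [[-0.264, 0.964, 0.0], [0.964, 0.264, -0.0], [-0.0, 0.0, -1.0]]
force: [-0.2, 0.6, -4.4]
finger_gap: 0.0137
grasp_force: 29.9
```

Run:
```python
from h import *
o=sensors.get_obs();print(o['position'],o['force'],o['moment'])
s=get_image("side")
for q in ("stand_a","bar_a","clip_a"):
    for r in place_of(s,q)[:4]: print(q,round(r["confidence"],2),np.round(r["at"],4),proj(s,r["at"]).round())
print([sensors.get_obs()['force'].round(2) for _ in range(2)])
```

```text
[ 0.61743219 -0.24410157  0.17066615] [-0.19038289  0.58527031 -4.42460203] [-0.05876234 -0.09048702 -0.04084221]
stand_a 0.85 [ 0.6159 -0.2422  0.0078] [312. 258.]
stand_a 0.79 [ 0.3002  0.3948 -0.003 ] [200. 182.]
stand_a 0.62 [ 0.6633 -0.0537 -0.0028] [310. 228.]
stand_a 0.53 [ 0.6358  0.1302 -0.0009] [290. 204.]
bar_a 0.71 [ 0.6142 -0.2451  0.1812] [314. 212.]
bar_a 0.62 [0.6307 0.1351 0.1756] [290. 162.]
clip_a 0.81 [ 0.6173 -0.244   0.1194] [314. 229.]
clip_a 0.63 [0.2941 0.3898 0.1049] [197. 160.]
clip_a 0.59 [0.6366 0.1322 0.1065] [291. 179.]
clip_a 0.52 [ 0.6639 -0.0507  0.107 ] [311. 201.]
[array([ 0.48, -0.42, -3.86]), array([ 0.48, -0.42, -3.86])]
```

Force −4.4 N ≈ the weight of stand plus card, and the network sees the stand about 8 mm up, so this clip is sound. I'll set it down and release.

carry_out(fingers=[1,1,1,1,1,1,0.1,0.1,0.1,0.1,0.1,0.1], xyz=[[0,0,0.01],[0,0,0.02],[0,0,0.03],[0,0,0.04],[0,0,0.05],[0,0,0.055],[0,0,0.055],[0,0,0.055],[0,0,0.055],[0,0,0.055],[0,0,0.055],[0,0,0.055]], twist=[[0,0,0],[0,0,0],[0,0,0],[0,0,0],[0,0,0],[0,0,0],[0,0,0],[0,0,0],[0,0,0],[0,0,0],[0,0,0],[0,0,0]])

```text
t: 7.68
position: [0.6175, -0.2442, 0.1653]
eef_rot: [[-0.264, 0.964, 0.0], [0.964, 0.264, -0.0], [-0.0, 0.0, -1.0]]
force: [-0.1, -0.7, 0.7]
finger_gap: 0.0415
grasp_force: 0.0
```

carry_out(fingers=[0.1,0.1,0.1,0.1], xyz=[[0,0,-0.2],[0,0,-0.5],[0,0,-0.8],[0,0,-0.8]], twist=[[0,0,0],[0,0,0],[0,0,0],[0,0,0]])

```text
t: 8.02
position: [0.62, -0.2454, 0.2533]
eef_rot: [[-0.264, 0.964, 0.01], [0.964, 0.264, -0.005], [-0.007, 0.008, -1.0]]
force: [1.0, -0.4, 1.9]
finger_gap: 0.0418
grasp_force: 0.0
```

Run:
```python
from h import *
s=get_image("side");t=get_image("top")
for p in (s,t):
  for q in ("stand_a","bar_a"):
    for r in place_of(p,q)[:4]: print(q,round(r["confidence"],2),np.round(r["at"],4),proj(p,r["at"]).round())
print(go([.664,-.051,.245],11))
```

```text
stand_a 0.95 [ 6.194e-01 -2.449e-01  2.000e-04] [313. 260.]
stand_a 0.92 [ 0.3013  0.3935 -0.0022] [201. 182.]
stand_a 0.84 [0.6359 0.1309 0.0029] [290. 203.]
stand_a 0.48 [ 6.606e-01 -5.160e-02 -6.000e-04] [309. 227.]
bar_a 0.67 [ 0.6663 -0.0522  0.1793] [313. 182.]
bar_a 0.57 [ 0.6134 -0.245   0.174 ] [314. 214.]
stand_a 0.58 [ 6.224e-01 -2.460e-01  4.000e-04] [329. 199.]
stand_a 0.38 [ 0.6654 -0.0522  0.0035] [287. 171.]
bar_a 0.78 [ 0.6165 -0.2468  0.1791] [337. 177.]
bar_a 0.56 [0.6388 0.1358 0.1755] [241. 135.]
(array([ 1.734,  0.967, -0.018]), array([-0.005, -0.004,  0.144]), array([ 0.6166, -0.2437,  0.2431]))
```

carry_out(fingers=[0.1,0.1,0.1,0.1], xyz=[[0.87,0.48,0],[0.87,0.48,0],[0.87,0.48,0],[0.87,0.48,0]], twist=[[0,0,0],[0,0,0],[0,0,0],[0,0,0]])

```text
t: 8.65
position: [0.6409, -0.1432, 0.2437]
eef_rot: [[-0.268, 0.963, -0.002], [0.963, 0.268, 0.002], [0.002, -0.001, -1.0]]
force: [0.3, -0.3, -0.6]
finger_gap: 0.042
grasp_force: 0.0
```

carry_out(fingers=[0.1,0.1,0.1,0.1,0.1,0.1], xyz=[[0.87,0.48,0],[0.87,0.48,0],[0.87,0.48,0],[0.87,0.48,0],[0.87,0.48,0],[0.87,0.48,0]], twist=[[0,0,0.14],[0,0,0.14],[0,0,0.14],[0,0,0.14],[0,0,0.14],[0,0,0.14]])

```text
t: 9.15
position: [0.6636, -0.0523, 0.2445]
eef_rot: [[-0.193, 0.981, -0.001], [0.981, 0.193, -0.001], [-0.0, -0.001, -1.0]]
force: [0.4, -1.6, 0.0]
finger_gap: 0.0419
grasp_force: 0.0
```

Run:
```python
from h import *
print(go([.6645,-.051,.163],11))
```

```text
(array([0.011, 0.012, 0.814]), array([-0.002,  0.001,  0.004]), array([ 0.6636, -0.0523,  0.2445]))
```

carry_out(fingers=[0.1,0.1,0.1,0.1,0.1,0.1,0.1], xyz=[[0.01,0.01,0.15],[0.01,0.01,0.35],[0.01,0.01,0.55],[0.01,0.01,0.75],[0.01,0.01,0.81],[0.01,0.01,0.81],[0.01,0.01,0.81]], twist=[[0,0,0],[0,0,0],[0,0,0],[0,0,0],[0,0,0],[0,0,0],[0,0,0]])

```text
t: 9.73
position: [0.6646, -0.051, 0.1645]
eef_rot: [[-0.192, 0.981, -0.0], [0.981, 0.192, -0.0], [-0.0, -0.0, -1.0]]
force: [0.3, 0.6, 0.7]
finger_gap: 0.042
grasp_force: 0.0
```

carry_out(fingers=[1,1,1,1,1,1,1,1], xyz=[[0,0,0],[0,0,0],[0,0,0],[0,0,0],[0,0,0],[0,0,0],[0,0,0],[0,0,0]], twist=[[0,0,0],[0,0,0],[0,0,0],[0,0,0],[0,0,0],[0,0,0],[0,0,0],[0,0,0]])

```text
t: 10.4
position: [0.6648, -0.0498, 0.1649]
eef_rot: [[-0.193, 0.981, 0.0], [0.981, 0.193, -0.0], [-0.0, 0.0, -1.0]]
force: [-3.4, -0.9, 5.5]
finger_gap: 0.0141
grasp_force: 30.0
```

carry_out(fingers=[1,1,1,1,1,1,1,1], xyz=[[0,0,-0.01],[0,0,-0.02],[0,0,-0.03],[0,0,-0.04],[0,0,-0.05],[0,0,-0.06],[0,0,-0.06],[0,0,-0.06]], twist=[[0,0,0],[0,0,0],[0,0,0],[0,0,0],[0,0,0],[0,0,0],[0,0,0],[0,0,0]])

```text
t: 11.07
position: [0.6648, -0.0497, 0.1703]
eef_rot: [[-0.193, 0.981, 0.0], [0.981, 0.193, 0.0], [0.0, 0.0, -1.0]]
force: [-0.3, 0.3, -0.3]
finger_gap: 0.0137
grasp_force: 30.0
```

Run:
```python
from h import *
s=get_image("side")
for q in ("stand_a","bar_a","clip_a"):
    for r in place_of(s,q)[:4]: print(q,round(r["confidence"],2),np.round(r["at"],4),proj(s,r["at"]).round())
```

```text
stand_a 0.87 [0.6355 0.1306 0.0031] [290. 203.]
stand_a 0.81 [0.2993 0.3925 0.0006] [200. 182.]
stand_a 0.74 [ 0.6181 -0.2443  0.003 ] [313. 260.]
stand_a 0.63 [ 0.6614 -0.053  -0.0009] [309. 228.]
bar_a 0.85 [ 0.6665 -0.054   0.187 ] [313. 181.]
bar_a 0.6 [ 0.614  -0.2465  0.1743] [314. 214.]
bar_a 0.41 [0.6329 0.1364 0.1752] [290. 162.]
clip_a 0.8 [0.6372 0.1313 0.1098] [291. 178.]
clip_a 0.77 [ 0.6198 -0.2421  0.1114] [315. 231.]
clip_a 0.74 [ 0.6668 -0.0514  0.1087] [312. 201.]
clip_a 0.63 [0.2987 0.3884 0.1078] [198. 160.]
```

Force is only −0.3 N while the rail rose and the stand base stayed, so this looks slack. I'll draw further gently and check.

carry_out(fingers=[1,1,1,1,1,1,1,1], xyz=[[0,0,-0.02],[0,0,-0.04],[0,0,-0.06],[0,0,-0.08],[0,0,-0.1],[0,0,-0.12],[0,0,-0.14],[0,0,-0.14]], twist=[[0,0,0],[0,0,0],[0,0,0],[0,0,0],[0,0,0],[0,0,0],[0,0,0],[0,0,0]])

```text
t: 11.93
position: [0.6651, -0.0498, 0.1849]
eef_rot: [[-0.193, 0.981, 0.001], [0.981, 0.193, -0.0], [-0.0, 0.001, -1.0]]
force: [-1.6, -0.3, -0.4]
finger_gap: 0.0139
grasp_force: 30.0
```

Run:
```python
from h import *
s=get_image("side")
for q in ("stand_a","bar_a","clip_a"):
    for r in place_of(s,q)[:4]: print(q,round(r["confidence"],2),np.round(r["at"],4),proj(s,r["at"]).round())
```

```text
stand_a 0.86 [ 0.2957  0.3946 -0.003 ] [199. 183.]
stand_a 0.72 [ 0.6169 -0.2446  0.0014] [312. 260.]
stand_a 0.6 [ 0.6629 -0.0517 -0.0029] [310. 228.]
stand_a 0.57 [0.6343 0.1308 0.0038] [290. 203.]
bar_a 0.83 [ 0.6649 -0.0514  0.1998] [313. 177.]
bar_a 0.81 [ 0.6201 -0.2423  0.1736] [316. 213.]
bar_a 0.49 [0.6307 0.1354 0.1748] [290. 162.]
clip_a 0.83 [0.2964 0.3909 0.107 ] [198. 160.]
clip_a 0.81 [ 0.6153 -0.2427  0.1114] [313. 231.]
clip_a 0.79 [0.6348 0.1313 0.1086] [291. 179.]
clip_a 0.66 [ 0.6632 -0.0493  0.1071] [311. 201.]
```

Rail height is now 0.200 and the base is still at 0, so the middle stand is the slack one. I'll draw its card fully out and carry it to the box.

carry_out(fingers=[1,1,1,1,1,1,1,1,1,1,1,1], xyz=[[0,0,-0.05],[0,0,-0.1],[0,0,-0.15],[0,0,-0.2],[0,0,-0.25],[0,0,-0.3],[0,0,-0.35],[0,0,-0.4],[0,0,-0.5],[0,0,-0.65],[0,0,-0.8],[0,0,-0.8]], twist=[[0,0,0],[0,0,0],[0,0,0],[0,0,0],[0,0,0],[0,0,0],[0,0,0],[0,0,0],[0,0,0],[0,0,0],[0,0,0],[0,0,0]])

```text
t: 13.13
position: [0.6664, -0.05, 0.269]
eef_rot: [[-0.193, 0.981, 0.006], [0.981, 0.193, -0.001], [-0.002, 0.006, -1.0]]
force: [0.6, -0.0, 0.1]
finger_gap: 0.0139
grasp_force: 30.0
```

carry_out(fingers=[1,1,1,1], xyz=[[-0.12,-0.2,0],[-0.24,-0.4,0],[-0.36,-0.6,0],[-0.48,-0.8,0]], twist=[[0,0,0],[0,0,0],[0,0,0],[0,0,0]])

```text
t: 13.47
position: [0.5947, -0.1127, 0.2636]
eef_rot: [[-0.193, 0.981, -0.0], [0.981, 0.193, 0.0], [0.0, -0.0, -1.0]]
force: [-0.3, 0.4, -0.7]
finger_gap: 0.0138
grasp_force: 30.0
```

carry_out(fingers=[1,1,1,1], xyz=[[-0.12,-0.2,0],[-0.24,-0.4,0],[-0.36,-0.6,0],[-0.48,-0.8,0]], twist=[[0,0,0],[0,0,0],[0,0,0],[0,0,0]])

```text
t: 13.8
position: [0.5253, -0.1754, 0.2638]
eef_rot: [[-0.193, 0.981, -0.0], [0.981, 0.193, -0.0], [-0.0, -0.0, -1.0]]
force: [-0.2, -0.4, -0.0]
finger_gap: 0.014
grasp_force: 30.0
```

carry_out(fingers=[1,1,1,1,1,1], xyz=[[-0.12,-0.2,0],[-0.24,-0.4,0],[-0.36,-0.6,0],[-0.48,-0.8,0],[-0.48,-0.8,0],[-0.48,-0.8,0]], twist=[[0,0,-0.1],[0,0,-0.1],[0,0,-0.1],[0,0,-0.1],[0,0,-0.1],[0,0,-0.1]])

```text
t: 14.3
position: [0.4565, -0.238, 0.2641]
eef_rot: [[-0.242, 0.97, 0.0], [0.97, 0.242, -0.0], [-0.0, 0.0, -1.0]]
force: [0.1, 0.6, -0.0]
finger_gap: 0.0138
grasp_force: 30.0
```

Run:
```python
from h import *
s=get_image("side");t=get_image("top")
for p in (s,t):
  for q in ("bar_a","card_a","recipe_box","stand_a","tray"):
    for r in place_of(p,q)[:4]: print(q,round(r["confidence"],2),np.round(r["at"],4),proj(p,r["at"]).round())
print(go([.458,-.238,.135],14))
cv2.imwrite("pics/s5.png",cv2.resize(s["img"][170:290,215:335],(600,600),interpolation=3))
```

```text
bar_a 0.78 [ 0.6179 -0.2463  0.1752] [315. 213.]
bar_a 0.76 [ 0.4569 -0.2395  0.2801] [262. 186.]
bar_a 0.48 [0.6359 0.1365 0.1763] [291. 162.]
card_a 0.78 [ 0.6191 -0.2488  0.0745] [314. 242.]
card_a 0.76 [ 0.4563 -0.2467  0.1708] [262. 220.]
card_a 0.44 [0.6372 0.1345 0.0731] [291. 187.]
recipe_box 0.6 [ 0.4688 -0.2349  0.0019] [266. 264.]
stand_a 0.84 [ 0.3016  0.396  -0.003 ] [201. 182.]
stand_a 0.76 [ 0.6651 -0.053  -0.003 ] [310. 228.]
stand_a 0.64 [ 0.6176 -0.2452 -0.0013] [312. 261.]
stand_a 0.63 [6.353e-01 1.322e-01 1.000e-04] [290. 203.]
tray 0.78 [ 0.4321  0.1322 -0.0033] [239. 209.]
bar_a 0.77 [0.6391 0.1349 0.1776] [241. 135.]
bar_a 0.49 [ 0.4547 -0.2396  0.2793] [323. 202.]
bar_a 0.4 [ 0.6165 -0.2437  0.1814] [336. 177.]
card_a 0.75 [0.637  0.1326 0.1126] [242. 146.]
card_a 0.74 [ 0.4555 -0.2378  0.1689] [318. 216.]
card_a 0.7 [0.6325 0.1359 0.0714] [240. 152.]
card_a 0.54 [ 0.619  -0.2465  0.0734] [332. 191.]
recipe_box 0.65 [ 0.468  -0.2361 -0.0007] [312. 231.]
stand_a 0.74 [ 0.6652 -0.0507  0.0041] [287. 171.]
stand_a 0.59 [0.6338 0.1338 0.0027] [241. 161.]
stand_a 0.45 [ 0.2994  0.3889 -0.0065] [145. 206.]
(array([-0.01 ,  0.006,  1.291]), array([-0.   , -0.   ,  0.005]), array([ 0.4572, -0.2372,  0.2641]))
```

View pics/s5.png

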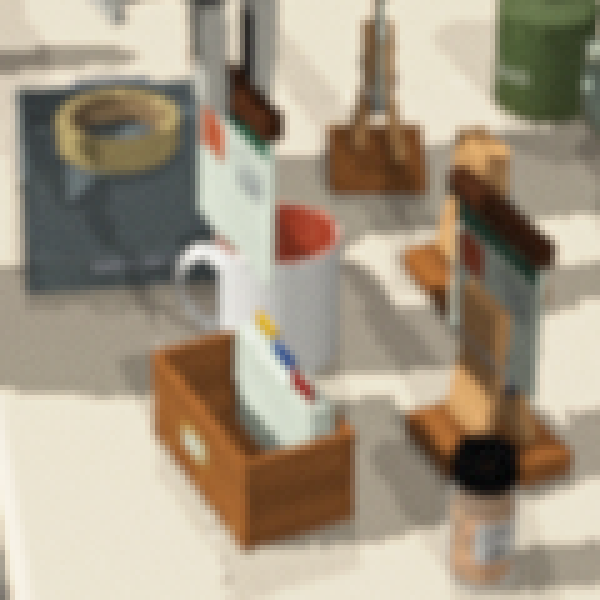

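The card hangs straight over the box's free front part (card at crop (235,180), box at (250,440)). I'll lower it.

carry_out(fingers=[1,1,1,1,1,1], xyz=[[0,0.01,0.2],[0,0.01,0.4],[0,0.01,0.6],[0,0.01,0.8],[0,0.01,0.9],[0,0.01,0.9]], twist=[[0,0,0],[0,0,0],[0,0,0],[0,0,0],[0,0,0],[0,0,0]])

```text
t: 15.4
position: [0.4565, -0.2361, 0.1713]
eef_rot: [[-0.244, 0.97, -0.004], [0.97, 0.244, 0.003], [0.004, -0.003, -1.0]]
force: [-0.4, -0.2, -0.5]
finger_gap: 0.0141
grasp_force: 30.0
```

carry_out(fingers=[1,1,1,1,1,1,1,1], xyz=[[0,0,0.1],[0,0,0.2],[0,0,0.3],[0,0,0.4],[0,0,0.5],[0,0,0.6],[0,0,0.68],[0,0,0.7]], twist=[[0,0,0],[0,0,0],[0,0,0],[0,0,0],[0,0,0],[0,0,0],[0,0,0],[0,0,0]])

```text
t: 16.07
position: [0.4571, -0.2365, 0.102]
eef_rot: [[-0.244, 0.97, -0.002], [0.97, 0.244, 0.002], [0.002, -0.002, -1.0]]
force: [-0.5, -0.3, -0.3]
finger_gap: 0.0137
grasp_force: 30.0
```

carry_out(fingers=[1,1,1,1], xyz=[[0,0,0.02],[0,0,0.04],[0,0,0.05],[0,0,0.05]], twist=[[0,0,0],[0,0,0],[0,0,0],[0,0,0]])

```text
t: 16.4
position: [0.4583, -0.2372, 0.0994]
eef_rot: [[-0.244, 0.97, 0.0], [0.97, 0.244, -0.0], [-0.0, 0.0, -1.0]]
force: [-0.0, 1.2, -0.2]
finger_gap: 0.0135
grasp_force: 30.0
```

carry_out(fingers=[1,1,1,0.4,0.4,0.4,0.4,0.4,0.4], xyz=[[0,0,0.01],[0,0,0.02],[0,0,0.02],[0,0,0.02],[0,0,0.02],[0,0,0.02],[0,0,0.02],[0,0,0.02],[0,0,0.02]], twist=[[0,0,0],[0,0,0],[0,0,0],[0,0,0],[0,0,0],[0,0,0],[0,0,0],[0,0,0],[0,0,0]])

```text
t: 17.15
position: [0.458, -0.2371, 0.0971]
eef_rot: [[-0.244, 0.97, -0.0], [0.97, 0.244, 0.0], [0.0, -0.0, -1.0]]
force: [-0.2, -0.0, 0.5]
finger_gap: 0.0279
grasp_force: 0.0
```

carry_out(fingers=[0.4,0.4,0.4,0.4,0.4,0.4,0.4,0.4], xyz=[[0,0,-0.05],[0,0,-0.1],[0,0,-0.2],[0,0,-0.35],[0,0,-0.6],[0,0,-0.9],[0,0,-1],[0,0,-1]], twist=[[0,0,0],[0,0,0],[0,0,0],[0,0,0],[0,0,0],[0,0,0],[0,0,0],[0,0,0]])

```text
t: 17.82
position: [0.4602, -0.2385, 0.2018]
eef_rot: [[-0.244, 0.97, 0.006], [0.97, 0.244, -0.004], [-0.006, 0.005, -1.0]]
force: [0.5, -0.0, 0.4]
finger_gap: 0.0281
grasp_force: 0.0
```

Run:
```python
from h import *
s=get_image("side");t=get_image("top")
for p in (s,t):
  for q in ("bar_a","card_a","recipe_box","stand_a","clip_a","tray","tape"):
    for r in place_of(p,q)[:4]: print(q,round(r["confidence"],2),np.round(r["at"],4),proj(p,r["at"]).round())
print(go([.6645,-.051,.245],11))
a=cv2.resize(s["img"][160:290,205:335],(600,600),interpolation=3)
cv2.imwrite("pics/s6.png",a)
```

```text
bar_a 0.82 [ 0.4591 -0.2386  0.1126] [263. 235.]
bar_a 0.73 [ 0.6152 -0.2437  0.1786] [314. 212.]
bar_a 0.48 [0.6331 0.1362 0.1742] [290. 162.]
bar_a 0.3 [ 0.4957 -0.0972  0.005 ] [266. 238.]
card_a 0.93 [ 0.6193 -0.2467  0.0758] [314. 241.]
card_a 0.83 [ 0.4572 -0.245   0.0046] [263. 265.]
card_a 0.4 [0.6381 0.1354 0.0744] [291. 186.]
card_a 0.36 [ 0.4642 -0.2336  0.0016] [265. 264.]
recipe_box 0.77 [ 0.4672 -0.2345 -0.0011] [266. 264.]
recipe_box 0.66 [ 0.6173 -0.2466  0.002 ] [313. 260.]
stand_a 0.81 [ 0.6208 -0.2444  0.004 ] [313. 259.]
stand_a 0.79 [3.006e-01 3.957e-01 2.000e-04] [200. 182.]
stand_a 0.76 [ 0.6656 -0.0525 -0.0036] [310. 228.]
stand_a 0.64 [ 0.6359  0.1267 -0.0009] [291. 204.]
clip_a 0.87 [0.2972 0.39   0.1076] [198. 159.]
clip_a 0.86 [ 0.6179 -0.2462  0.1109] [314. 231.]
clip_a 0.69 [0.6361 0.1276 0.1096] [291. 179.]
clip_a 0.67 [ 0.666  -0.051   0.1061] [312. 201.]
tray 0.89 [ 0.4345  0.1324 -0.0019] [239. 209.]
tape 0.71 [0.4389 0.2082 0.0049] [238. 198.]
bar_a 0.68 [ 0.4565 -0.24    0.1168] [316. 222.]
bar_a 0.66 [0.6421 0.1376 0.1789] [241. 134.]
bar_a 0.63 [ 0.6177 -0.2436  0.1796] [336. 177.]
bar_a 0.44 [ 0.465  -0.2344 -0.0013] [312. 232.]
card_a 0.86 [0.6312 0.1358 0.0702] [240. 152.]
card_a 0.84 [ 0.4555 -0.2398  0.0066] [312. 234.]
card_a 0.48 [ 0.6178 -0.2469  0.0728] [332. 191.]
recipe_box 0.76 [ 0.463  -0.2382 -0.0014] [312. 233.]
recipe_box 0.47 [ 0.6224 -0.248   0.0016] [329. 199.]
stand_a 0.9 [0.6338 0.1328 0.0035] [242. 161.]
stand_a 0.69 [ 0.4579 -0.241   0.005 ] [313. 234.]
stand_a 0.59 [ 0.6638 -0.0517  0.0018] [287. 172.]
stand_a 0.57 [ 6.202e-01 -2.464e-01  4.000e-04] [329. 199.]
clip_a 0.77 [0.6381 0.133  0.1102] [242. 146.]
clip_a 0.61 [ 0.6636 -0.0488  0.1076] [288. 158.]
clip_a 0.48 [0.297  0.3896 0.112 ] [137. 193.]
(array([ 1.301,  2.456, -0.478]), array([0.   , 0.   , 0.104]), array([ 0.4581, -0.2371,  0.1972]))
```

View pics/s6.png

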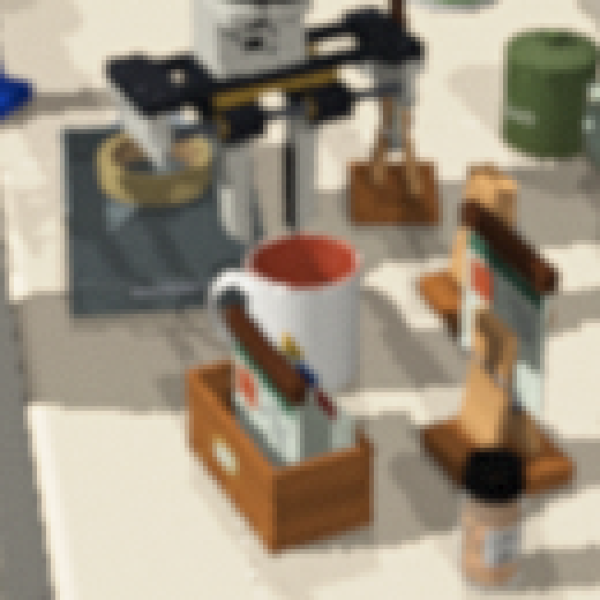

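The card now stands in the front part of the box, its rail above the rim at crop (265,350), and everything else is undisturbed. Next is the slack stand, the middle one at about pixel (310,215).

carry_out(fingers=[0.1,0.1,0.1,0.1], xyz=[[0.434,0.82,0],[0.434,0.82,0],[0.434,0.82,0],[0.434,0.82,0]], twist=[[0,0,0],[0,0,0],[0,0,0],[0,0,0]])

```text
t: 18.95
position: [0.5286, -0.173, 0.1971]
eef_rot: [[-0.247, 0.969, 0.0], [0.969, 0.247, 0.001], [0.0, 0.0, -1.0]]
force: [0.9, -0.1, -0.6]
finger_gap: 0.0412
grasp_force: 0.0
```

carry_out(fingers=[0.1,0.1,0.1,0.1], xyz=[[0.434,0.82,0],[0.434,0.82,0],[0.434,0.82,0],[0.434,0.82,0]], twist=[[0,0,0],[0,0,0],[0,0,0],[0,0,0]])

```text
t: 19.28
position: [0.5968, -0.1117, 0.1968]
eef_rot: [[-0.247, 0.969, -0.0], [0.969, 0.247, 0.0], [0.0, -0.0, -1.0]]
force: [-0.5, -0.9, -0.7]
finger_gap: 0.0421
grasp_force: 0.0
```

carry_out(fingers=[0.1,0.1,0.1,0.1,0.1,0.1], xyz=[[0.434,0.82,0],[0.434,0.82,0],[0.434,0.82,0],[0.434,0.82,0],[0.434,0.82,0],[0.434,0.82,0]], twist=[[0,0,0.1],[0,0,0.1],[0,0,0.1],[0,0,0.1],[0,0,0.1],[0,0,0.1]])

```text
t: 19.78
position: [0.6638, -0.0527, 0.1972]
eef_rot: [[-0.192, 0.981, -0.001], [0.981, 0.192, -0.001], [-0.001, -0.001, -1.0]]
force: [-0.7, 0.1, 0.3]
finger_gap: 0.042
grasp_force: 0.0
```

Run:
```python
from h import *
print(go([.665,-.050,.09],11))
# tray fit from side-view: felt/tray pixels around, region contour + tape ellipse
s=get_image("side");t=get_image("top")
for n,p in (("side",s),("top",t)):
  for q in ("tray","tape"):
    for r in regions_of(p,q)[:2]:
      g=r["region"]; cn=max(cv2.findContours(g.astype(np.uint8),0,2)[0],key=cv2.contourArea)
      pl=cv2.approxPolyDP(cn,2,True)[:,0]
      print(q,n,round(r["confidence"],2),[(u.tolist(),at_z(p,u,.03)[:2].round(3).tolist()) for u in pl])
    for r in place_of(p,q)[:2]: print(q,round(r["confidence"],2),np.round(r["at"],4))
```

```text
(array([0.025, 0.018, 1.072]), array([-0.001,  0.001,  0.002]), array([ 0.6638, -0.0527,  0.1972]))
tray side 0.87 [([256, 186], [0.52, 0.249]), ([236, 185], [0.441, 0.274]), ([218, 189], [0.365, 0.254]), ([221, 228], [0.347, -0.042]), ([248, 226], [0.441, -0.047]), ([251, 220], [0.457, -0.01]), ([257, 217], [0.482, 0.007]), ([261, 208], [0.508, 0.068])]
tray side 0.51 [([304, 212], [0.657, 0.008]), ([303, 216], [0.646, -0.019]), ([295, 221], [0.609, -0.047]), ([303, 232], [0.618, -0.122])]
tray 0.66 [ 0.434   0.135  -0.0029]
tape 0.81 [0.4394 0.2085 0.0045]
tray top 0.93 [([237, 186], [0.51, 0.094]), ([221, 203], [0.42, 0.118]), ([215, 220], [0.348, 0.107]), ([240, 233], [0.34, 0.001]), ([255, 212], [0.439, -0.014]), ([259, 197], [0.502, -0.002])]
tray 0.74 [0.4381 0.1319 0.0011]
tray 0.7 [ 0.6197 -0.2459  0.0756]
```

carry_out(fingers=[0.1,0.1,0.1,0.1,0.1,0.1,0.1], xyz=[[0.02,0.02,0.2],[0.02,0.02,0.4],[0.02,0.02,0.6],[0.02,0.02,0.8],[0.02,0.02,0.95],[0.02,0.02,1],[0.02,0.02,1]], twist=[[0,0,0],[0,0,0],[0,0,0],[0,0,0],[0,0,0],[0,0,0],[0,0,0]])

```text
t: 20.87
position: [0.6651, -0.0482, 0.0951]
eef_rot: [[-0.193, 0.981, -0.004], [0.981, 0.193, 0.001], [0.001, -0.003, -1.0]]
force: [-0.2, 0.0, -0.2]
finger_gap: 0.0418
grasp_force: 0.0
```

carry_out(fingers=[0.1,0.1,1,1,1,1,1,1,1,1], xyz=[[0,0,0.07],[0,0,0.07],[0,0,0.07],[0,0,0.07],[0,0,0.07],[0,0,0.07],[0,0,0.07],[0,0,0.07],[0,0,0.07],[0,0,0.07]], twist=[[0,0,0],[0,0,0],[0,0,0],[0,0,0],[0,0,0],[0,0,0],[0,0,0],[0,0,0],[0,0,0],[0,0,0]])

```text
t: 21.7
position: [0.6669, -0.0485, 0.0908]
eef_rot: [[-0.193, 0.981, 0.001], [0.981, 0.193, -0.0], [-0.0, 0.001, -1.0]]
force: [0.3, 1.2, 3.4]
finger_gap: 0.0215
grasp_force: 30.2
```

carry_out(fingers=[1,1,1,1,1,1,1,1], xyz=[[0,0,-0.05],[0,0,-0.1],[0,0,-0.2],[0,0,-0.4],[0,0,-0.6],[0,0,-0.8],[0,0,-1],[0,0,-1]], twist=[[0,0,0],[0,0,0],[0,0,0],[0,0,0],[0,0,0],[0,0,0],[0,0,0],[0,0,0]])

```text
t: 22.37
position: [0.6689, -0.0488, 0.1962]
eef_rot: [[-0.193, 0.981, 0.008], [0.981, 0.193, -0.001], [-0.003, 0.007, -1.0]]
force: [1.9, -0.4, -1.5]
finger_gap: 0.021
grasp_force: 29.8
```

Run:
```python
from h import *
print(go([.431,.076,.20],-4))
s=get_image("side");t=get_image("top")
for p in (s,t):
  for q in ("stand_a","clip_a"):
    for r in place_of(p,q)[:5]: print(q,round(r["confidence"],2),np.round(r["at"],4),proj(p,r["at"]).round())
```

```text
(array([ 1.684, -2.093, -0.058]), array([0.015, 0.003, 0.504]), array([ 0.6689, -0.0488,  0.1962]))
stand_a 0.93 [ 0.2984  0.3951 -0.0005] [200. 182.]
stand_a 0.81 [ 0.6695 -0.0538  0.104 ] [313. 202.]
stand_a 0.78 [ 0.619  -0.2458  0.0028] [313. 260.]
stand_a 0.56 [0.6327 0.1312 0.0009] [289. 203.]
clip_a 0.87 [ 0.615  -0.2417  0.1123] [313. 230.]
clip_a 0.86 [ 0.6697 -0.0495  0.2119] [314. 173.]
clip_a 0.76 [0.2946 0.3889 0.1079] [197. 160.]
clip_a 0.75 [0.6342 0.1308 0.11  ] [290. 178.]
stand_a 0.86 [ 0.6219 -0.2475 -0.0008] [329. 199.]
clip_a 0.93 [ 0.6122 -0.246   0.1121] [333. 187.]
clip_a 0.74 [ 0.6702 -0.0507  0.2114] [291. 141.]
```

carry_out(fingers=[1,1,1,1], xyz=[[0.1,-0.2,0],[0.25,-0.4,0],[0.4,-0.6,0],[0.5,-0.75,0]], twist=[[0,0,0],[0,0,0],[0,0,0],[0,0,0]])

```text
t: 23.0
position: [0.5808, -0.0129, 0.1882]
eef_rot: [[-0.193, 0.981, -0.003], [0.981, 0.193, 0.001], [0.001, -0.003, -1.0]]
force: [-0.8, -0.6, -3.4]
finger_gap: 0.0208
grasp_force: 29.9
```

carry_out(fingers=[1,1,1,1], xyz=[[0.15,-0.2,0],[0.3,-0.4,0],[0.45,-0.6,0],[0.6,-0.75,0]], twist=[[0,0,0.1],[0,0,0.2],[0,0,0.25],[0,0,0.25]])

```text
t: 23.33
position: [0.4957, 0.0308, 0.1886]
eef_rot: [[-0.061, 0.998, -0.003], [0.998, 0.061, 0.0], [0.0, -0.003, -1.0]]
force: [-0.3, 0.2, -3.3]
finger_gap: 0.021
grasp_force: 29.9
```

```bash
python3 -c "
from h import *
print(go([.431,.076,.20],-4))"
```

```text
(array([ 0.49 , -0.618, -0.112]), array([-0.005, -0.   ,  0.25 ]), array([0.4957, 0.0308, 0.1886]))
```

carry_out(fingers=[1,1,1,1,1], xyz=[[0.15,-0.2,0],[0.3,-0.4,0],[0.49,-0.62,0],[0.49,-0.62,0],[0.49,-0.62,0]], twist=[[0,0,0.1],[0,0,0.2],[0,0,0.25],[0,0,0.25],[0,0,0.25]])

```text
t: 23.75
position: [0.4318, 0.0762, 0.1892]
eef_rot: [[0.066, 0.998, -0.001], [0.998, -0.066, -0.0], [-0.0, -0.001, -1.0]]
force: [0.9, 0.2, -3.6]
finger_gap: 0.0208
grasp_force: 29.8
```

Run:
```python
from h import *
print(go([.431,.076,.10],-4))
s=get_image("side");t=get_image("top")
for p in (s,t):
  for q in ("stand_a","clip_a","tray","tape","mug"):
    for r in place_of(p,q)[:5]: print(q,round(r["confidence"],2),np.round(r["at"],4),proj(p,r["at"]).round())
```

```text
(array([-0.002, -0.006,  0.892]), array([-0.002,  0.   ,  0.008]), array([0.4318, 0.0762, 0.1892]))
stand_a 0.94 [ 0.6172 -0.2468  0.0023] [313. 260.]
stand_a 0.75 [ 0.3007  0.3949 -0.0037] [200. 183.]
stand_a 0.68 [0.4362 0.0752 0.0952] [241. 193.]
stand_a 0.67 [0.6363 0.128  0.0024] [291. 203.]
clip_a 0.69 [0.6339 0.1283 0.1084] [291. 179.]
clip_a 0.68 [ 0.6148 -0.2427  0.1116] [313. 231.]
clip_a 0.58 [0.4312 0.074  0.2079] [239. 166.]
tray 0.82 [ 0.4355  0.131  -0.0064] [240. 210.]
mug 0.83 [ 0.4973 -0.0931  0.0022] [266. 238.]
stand_a 0.83 [0.4344 0.0774 0.1001] [232. 195.]
stand_a 0.67 [ 6.202e-01 -2.465e-01 -4.000e-04] [329. 199.]
stand_a 0.63 [0.632  0.1362 0.002 ] [241. 161.]
stand_a 0.44 [ 0.3002  0.3876 -0.0031] [145. 206.]
clip_a 0.9 [0.4346 0.075  0.206 ] [231. 181.]
clip_a 0.69 [ 0.6166 -0.2482  0.1117] [334. 187.]
clip_a 0.52 [0.2997 0.3902 0.1119] [137. 192.]
clip_a 0.49 [ 0.4673 -0.2354 -0.0018] [312. 232.]
clip_a 0.41 [0.6364 0.1317 0.111 ] [242. 146.]
tape 0.53 [0.4414 0.2068 0.0115] [203. 192.]
mug 0.67 [ 0.496  -0.0934  0.0026] [280. 210.]
mug 0.41 [ 0.4517 -0.2396  0.117 ] [316. 223.]
```

carry_out(fingers=[1,1,1,1,1,1,1,1,1], xyz=[[0,0,0.15],[0,0,0.3],[0,0,0.45],[0,0,0.6],[0,0,0.7],[0,0,0.8],[0,0,0.86],[0,0,0.88],[0,0,0.88]], twist=[[0,0,0],[0,0,0],[0,0,0],[0,0,0],[0,0,0],[0,0,0],[0,0,0],[0,0,0],[0,0,0]])

```text
t: 25.1
position: [0.4329, 0.0755, 0.1019]
eef_rot: [[0.068, 0.998, -0.001], [0.998, -0.068, -0.0], [-0.0, -0.001, -1.0]]
force: [-0.3, -0.1, -2.5]
finger_gap: 0.0211
grasp_force: 29.8
```

carry_out(fingers=[1,1,1,1], xyz=[[0,0,0.01],[0,0,0.02],[0,0,0.03],[0,0,0.03]], twist=[[0,0,0],[0,0,0],[0,0,0],[0,0,0]])

```text
t: 25.43
position: [0.4332, 0.0755, 0.0994]
eef_rot: [[0.068, 0.998, 0.0], [0.998, -0.068, 0.0], [0.0, 0.0, -1.0]]
force: [-0.6, 0.8, -3.5]
finger_gap: 0.0212
grasp_force: 29.8
```

carry_out(fingers=[1,1,1,1], xyz=[[0,0,0.01],[0,0,0.02],[0,0,0.02],[0,0,0.02]], twist=[[0,0,0],[0,0,0],[0,0,0],[0,0,0]])

```text
t: 25.77
position: [0.4339, 0.0757, 0.098]
eef_rot: [[0.068, 0.998, 0.002], [0.998, -0.068, 0.0], [0.001, 0.002, -1.0]]
force: [0.9, 2.4, 2.7]
finger_gap: 0.0207
grasp_force: 30.0
```

Contact. I'll release and rise.

carry_out(fingers=[0.1,0.1,0.1,0.1,0.1,0.1,0.1], xyz=[[0,0,0],[0,0,0],[0,0,0],[0,0,0],[0,0,0],[0,0,0],[0,0,0]], twist=[[0,0,0],[0,0,0],[0,0,0],[0,0,0],[0,0,0],[0,0,0],[0,0,0]])

```text
t: 26.35
position: [0.433, 0.0755, 0.0971]
eef_rot: [[0.068, 0.998, -0.0], [0.998, -0.068, -0.0], [-0.0, -0.0, -1.0]]
force: [-0.4, 0.5, 0.3]
finger_gap: 0.0424
grasp_force: 0.0
```

carry_out(fingers=[0.1,0.1,0.1,0.1,0.1,0.1,0.1], xyz=[[0,0,-0.1],[0,0,-0.25],[0,0,-0.5],[0,0,-0.75],[0,0,-1],[0,0,-1],[0,0,-1]], twist=[[0,0,0],[0,0,0],[0,0,0],[0,0,0],[0,0,0],[0,0,0],[0,0,0]])

```text
t: 26.93
position: [0.4344, 0.0756, 0.1996]
eef_rot: [[0.068, 0.998, 0.004], [0.998, -0.068, 0.0], [0.001, 0.004, -1.0]]
force: [0.2, -0.3, 0.5]
finger_gap: 0.0419
grasp_force: 0.0
```

carry_out(fingers=[0.1,0.1,0.1,0.1], xyz=[[0,0,-0.3],[0,0,-0.5],[0,0,-0.5],[0,0,-0.5]], twist=[[0,0,0],[0,0,0],[0,0,0],[0,0,0]])

```text
t: 27.27
position: [0.4333, 0.0755, 0.2473]
eef_rot: [[0.068, 0.998, 0.001], [0.998, -0.068, 0.0], [0.0, 0.001, -1.0]]
force: [0.1, -0.4, -1.0]
finger_gap: 0.0421
grasp_force: 0.0
```

Run:
```python
from h import *
s=get_image("side");t=get_image("top")
for p in (s,t):
  for q in ("stand_a","clip_a","bar_a","card_a","tape","mug","chili_jar"):
    for r in place_of(p,q)[:5]: print(q,round(r["confidence"],2),np.round(r["at"],4),proj(p,r["at"]).round())
```

```text
stand_a 0.92 [0.438  0.0749 0.0033] [242. 215.]
stand_a 0.92 [6.368e-01 1.297e-01 4.000e-04] [291. 204.]
stand_a 0.65 [ 0.2972  0.3933 -0.0019] [200. 182.]
stand_a 0.6 [ 0.621  -0.2464  0.0016] [314. 260.]
stand_a 0.55 [0.6339 0.1355 0.1749] [290. 162.]
clip_a 0.84 [0.6362 0.1306 0.1081] [291. 179.]
clip_a 0.76 [0.2923 0.3926 0.107 ] [197. 159.]
clip_a 0.59 [0.4379 0.0752 0.1149] [241. 189.]
clip_a 0.56 [ 0.6155 -0.2429  0.1152] [313. 230.]
clip_a 0.45 [ 0.6178 -0.2429  0.1729] [315. 214.]
bar_a 0.9 [ 0.4602 -0.2433  0.1122] [264. 236.]
bar_a 0.81 [ 0.617  -0.2453  0.1725] [315. 214.]
bar_a 0.39 [0.6356 0.1362 0.1753] [291. 162.]
card_a 0.84 [ 0.6185 -0.2482  0.077 ] [314. 241.]
card_a 0.59 [ 0.4587 -0.2444  0.003 ] [264. 266.]
card_a 0.47 [0.6356 0.1327 0.0753] [290. 186.]
tape 0.77 [0.441  0.2085 0.007 ] [238. 197.]
chili_jar 0.57 [ 5.850e-01 -3.556e-01 -5.000e-04] [312. 284.]
stand_a 0.88 [0.4351 0.0728 0.0084] [234. 207.]
stand_a 0.63 [ 0.6213 -0.2479 -0.0009] [329. 199.]
stand_a 0.55 [ 0.3011  0.3889 -0.0055] [145. 206.]
stand_a 0.54 [0.6335 0.1323 0.0036] [242. 161.]
clip_a 0.97 [0.4341 0.0749 0.1146] [232. 194.]
clip_a 0.71 [ 0.6154 -0.2436  0.1107] [332. 186.]
clip_a 0.61 [0.6355 0.1322 0.1094] [241. 146.]
clip_a 0.54 [0.2973 0.3922 0.1084] [137. 193.]
bar_a 0.7 [ 0.6184 -0.2441  0.1769] [336. 177.]
bar_a 0.57 [ 0.4529 -0.2408  0.1157] [316. 223.]
card_a 0.92 [ 0.616  -0.2451  0.0754] [331. 191.]
card_a 0.66 [ 0.455  -0.24    0.0052] [312. 234.]
card_a 0.42 [0.6311 0.1366 0.0735] [240. 152.]
tape 0.65 [0.4433 0.2097 0.007 ] [203. 192.]
mug 0.95 [ 0.4965 -0.0931  0.0018] [280. 210.]
mug 0.51 [ 0.455  -0.2393  0.0076] [312. 234.]
chili_jar 0.61 [ 0.5805 -0.3531  0.0026] [352. 218.]
```

Every position checks out: the stand is upright in the tray, the card is in the box, and the bystanders are unmoved. Handing in.

```bash
python3 -c "
from h import *
print(order.sign_off())"
```

```text
the job is handed in; nothing more can be done
None
```

The job is handed in: the middle stand's clip was the slack one, so its card is filed in the front of the recipe box and the stand is upright in the tray beside the tape; I pulled two cards (the near one was sound and set back) and left the third unpulled, and the last camera readings showed nothing else moved.

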